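# Raise the dust cabinet's window to the mark and start the extractor

### The arm

A 6-joint arm with a two-finger parallel gripper is mounted at the origin on the work surface. World frame = base frame: x ahead of the robot, y to its left, z up, the work surface at z = 0. Lengths are in m, angles in rad, forces in N, time in s.
With the tool pointing down it reaches from about 0.35 to 0.975 m from the base axis. Payload 7.1 kg.
Tool frame: the origin (TCP) lies midway between the tips of the shut fingers; the grasp point (between the pads) lies 19 mm behind it (r.tcp_to_grasp is the distance from the TCP to the grasp point, in m); z points along the fingers, y is the direction in which the jaws open and shut (so a half turn about z gives the same grasp; the last joint's range is limited). The gripper opens to 88 mm and grips with 3 to 60 N. Pads are 20 mm wide; open, the fingers measure 115 mm over their backs; the gripper's body (75 mm by 178 mm) begins 61 mm behind the grasp point.
Start: joints at [-1.121, 0.423, 1.63, -0, 1.089, -0.019], TCP at [0.282, -0.558, 0.223] pointing down, gripper open.
Joint ranges: [-3, 3], [-0.9, 2.11], [0.09, 2.58], [-1.31, 4.45], [0.11, 2.69], [-2.54, 2.54]. Speed limits (rad/s): [2.39, 2.39, 3.01, 3.14, 3.14, 3.14].

### API

Orientations are given as a unit quaternion [x, y, z, w].
In Python, from rig import r gives the robot as it stands. The module is installed in compiled form; this text tells all that it offers.
- The arm moves only by the tool send_rows, never from a script. Its argument "moves" is a list of rows, each a list of 5 numbers: the shift along the tool's x, y, z in m, then the turn about the tool's z in degrees, then the opening, from 0 (shut) to 1 (fully open). A call has 1 to 12 rows; each row shifts and turns the commanded pose from where the row before left it, along the tool's axes as they then stand; what a row does not reach is not made up. A row lasts 1/12 s, in which the tool goes at most 41.7 mm and 7.16 degrees, less where a joint would pass 70% of its speed; a pose out of reach is approached as far as the arm can. A call is refused whole if a number of a shift passes 0.0417 or a number of a turn 7.16, either way. A call with a gripper value outside its range is refused whole. The fingers move at their own pace and stop on an object; "grip_force" is the grip in N (left out, the last holds). Time passes only in rows, so rows that do not move let the fingers close. It gives the time, the measured TCP pose, the force and the opening at its end, in the units of the state.
- r.sense(): the state, without advancing time (a new reading comes with each control period).
- r.snapshot(name): name is "scene" or "top" or "wrist"; returns the picture (420x560x3 uint8, red, green, blue); there is no depth.
- r.camera_info(name): a dict with "fovy" (degrees; the focal length in pixels is half the picture's height over the tangent of half this angle, whatever the lens; pixels are square), "cx", "cy" (the principal point, pixels), "xyz" and "rotation" of the camera in the world. Camera axes: x right, y up, looking along -z (the intrinsics and any distortion apply to the point x, -y, -z); pixel columns grow to the right and rows downward; lengths in m; the calibration is good to about 2 mm. The wrist camera is an equidistant fisheye: a pixel r from the principal point sees the ray r / f radians off the axis. A picture is of the moment at which its call begins: read the wrist's pose just before it. camera_info takes no time and is no camera call; for the wrist camera it gives the pose at the moment of the call.
- r.finish_job(): hands the job in, once; it reports no verdict.
Trained networks look in the newest picture that a camera, given by its name, has taken for a name from the list of things; names that differ only in an ending like _2 or _b are one class to them, and where a whole thing is asked for, a point or a joint stands for the part that bears it (a point fixed in the world has none). Each returns a list of dicts, best first, with "conf" (0 to 1); they miss things now and then, are a little off and sometimes report something else, mostly with a low value. They report only what shows in the picture. A call takes as long as a camera call. They do not tell look-alikes from the thing itself.
- r.find_in(camera, target): "point" ([x, y, z] in m, in world coordinates, good to about 4 mm: the middle of the surface that is visible of it).
The state is a dict: "time_s": time; "joints": joint angles; "joint_velocities": joint speeds; "effort": joint torques, N m; "tool_pos": TCP position; "ee_rot": TCP orientation; "wrist_force": force on the tool from outside, world axes, zero at the start; "wrist_torque": the same for the moment, N m; "grip_width": finger opening in m.
Only numpy, scipy, OpenCV 4.12 (cv2) and the standard library are available. Lean on these libraries where they do the work, as an engineer would, in place of code of your own. Each camera call takes 0.05 s, during which the arm holds its last target. There are 200 camera calls.

### The job

Get the dust-extraction cabinet ready for work: with your fingertips beneath the lip, push the counterweighted sliding window up its sloping front until the underside of the lip is level with the pointer on the rail. Then press the button on the switch box all the way down to start the extractor, and draw back. Only push: do not pinch or touch the top of the lip, and leave the pointer and the things standing around where they are.

Things in the scene. Friction and masses are not known exactly. Their poses are not given: they have to be found in the camera images.
- cabinet: plywood dust cabinet, fixed to the bench, 360 deep (x) x 400 wide (y) x 360 mm tall; origin at the centre of its underside, x from its front to its back, y to its left seen from the robot, z up. Its front slopes back at 45 degrees from a low sill (50 mm high, about 170 mm in front of the origin) to the roof; aluminium rails 26 mm wide run up both edges of the slope
- lip (a point): middle of the underside of the clear sliding window's lip: a brown wooden strip 342 mm long, 10 mm thick, standing 32 mm out at right angles from the window at its very bottom edge; this point lies 16 mm out from the window. Axes: x up the slope, the way the window slides (45 degrees above level), y along the lip, z out of the window (towards the robot and up). The underside faces -x; below it is an open gap
- sash (a joint): travel of the window up the slope in m: 0 shut, 0.21 fully up. It weighs 0.8 kg, is balanced by a counterweight in the grey casing at the back and stays where it is left; pushing it along the slope takes about 2 to 5 N
- mark (a point): inner tip of the dark steel pointer clamped on the left (+y) rail (plate 30 x 22 mm, 6 mm thick, with a round screw head and a pointed corner towards the window). Axes as lip: the lip is at the mark when lip has the same x along the slope as this point. Must not be shifted
- switch_box: grey box 80 x 80 x 60 mm fixed to the bench beside the cabinet (left or right); origin at the centre of its underside
- start_top (a point): centre of the top face of the black push button, 32 mm across, on top of the switch box; it is pressed straight down, travels 6 mm and springs back
- start (a joint): how far the button is pressed, m: 0 released, 0.006 fully down (takes 5 N)
- glue: white jar with a grey cap, 60 mm across, 110 mm tall, on the other side of the cabinet; origin at the centre of its underside. Leave it alone
- offcut: wooden offcut 50 x 90 x 30 mm lying in front of the cabinet; origin at the centre of its underside. Leave it alone
- sander: cork and wood sanding block 45 x 100 x 39 mm lying in front of the cabinet; origin at the centre of its underside. Leave it alone
Mind the look-alikes: they are no part of the job. What is shaped like the switch_box but blue or red is not meant.

How it is judged:
By the outcome, as a careful person would: the job done as asked, in the order asked, and still so for the second after the job is handed in, with the robot touching nothing.
It also fails if it takes over 51 s, if anything falls off the work surface, if the arm or the gripper's body presses on something with over 40 N, if the wrist force passes 120 N, or if a joint passes its speed limit or range.

## Working session

There is one attempt and no reset: what is moved stays moved. The work goes in short steps, Python scripts to look and compute and a tool call to move; the robot and the scene stay as the last step left them, time stands still between calls to the robot, and variables do not carry over. Pictures are saved under pics/ and viewed, about 8 in all and at most 12, crops included, and the job is handed in when it is done.

Besides the shell and the picture viewer there is one more tool, called after "Call:" as a command line: name --pt "numbers of a row" for each row, then --argument value for the rest. send_rows: Moves the arm, as the interface text tells. Its arguments: {"type":"object","properties":{"moves":{"type":"array"},"grip_force":{"type":"number"}},"required":["moves"]}

```bash
mkdir -p pics
cat > h.py <<'E'
import numpy as np, cv2
from rig import r
from scipy.spatial.transform import Rotation as R
E
python3 - <<'E'
from h import *
s=r.sense(); print(s)
for c in("scene","top"):
    im=r.snapshot(c); cv2.imwrite(f"pics/{c}0.png",im[:,:,::-1]); print(c,r.camera_info(c))
    for t in("cabinet","lip","mark","switch_box","start_top","glue","offcut","sander"):
        print(t,[(np.round(d["point"],3).tolist(),round(d["conf"],2)) for d in r.find_in(c,t)][:3])
E
```

```text
{'time_s': 0.0, 'joints': array([-1.12101887e+00,  4.23842171e-01,  1.63066630e+00, -8.34864115e-06,
        1.08859390e+00, -1.89991268e-02]), 'joint_velocities': array([ 0.00157227,  0.00031639, -0.00101255,  0.00080462, -0.00020107,
       -0.00041974]), 'effort': array([-3.85302686e-03, -5.44638813e+01, -2.73670381e+01,  6.40251464e-02,
        2.27707950e-02, -1.59348792e-04]), 'tool_pos': array([ 0.28215701, -0.55707562,  0.22191018]), 'ee_rot': array([ 9.72655863e-01,  2.32249869e-01, -1.64945349e-04, -7.36625059e-04]), 'wrist_force': array([0.1252498 , 0.15953746, 0.09259928]), 'wrist_torque': array([ 0.03937307, -0.00775939,  0.02393727]), 'grip_width': 0.08800019877669754}
scene {'fovy': 48.283960995295246, 'cx': 280.43552853993145, 'cy': 211.96235343509957, 'xyz': array([1.19724397, 0.00301369, 1.01918878]), 'rotation': array([0.19011944, 0.22616841, 0.73820067, 0.60643402])}
cabinet [([0.863, 0.069, 0.239], 0.9)]
lip [([0.631, 0.038, 0.139], 0.63), ([0.594, -0.246, 0.063], 0.39)]
mark [([0.862, 0.069, 0.24], 0.65), ([0.619, 0.225, 0.162], 0.4)]
switch_box [([0.592, -0.247
[... 338 characters left out ...]
81.5643349031319, 'cy': 208.3853895118195, 'xyz': array([ 0.37363016, -0.09423112,  1.36451639]), 'rotation': array([-0.0535662 ,  0.06264292,  0.7123974 , -0.69691927])}
cabinet [([0.734, 0.051, 0.223], 0.61)]
lip [([0.647, 0.045, 0.154], 0.66)]
mark [([0.647, 0.047, 0.156], 0.61), ([0.618, 0.224, 0.163], 0.4)]
switch_box [([0.422, -0.31, 0.062], 0.96), ([0.566, -0.249, 0.057], 0.88), ([0.568, -0.524, 0.064], 0.74)]
start_top [([0.569, -0.528, 0.081], 0.69), ([0.426, -0.312, 0.083], 0.47), ([0.71, -0.28, 0.083], 0.4)]
glue [([0.492, 0.29, 0.11], 0.81), ([0.564, -0.246, 0.059], 0.71)]
offcut [([0.498, -0.148, 0.032], 0.84), ([0.65, 0.044, 0.152], 0.54)]
sander [([0.444, 0.192, 0.037], 0.71)]
```

View pics/scene0.png

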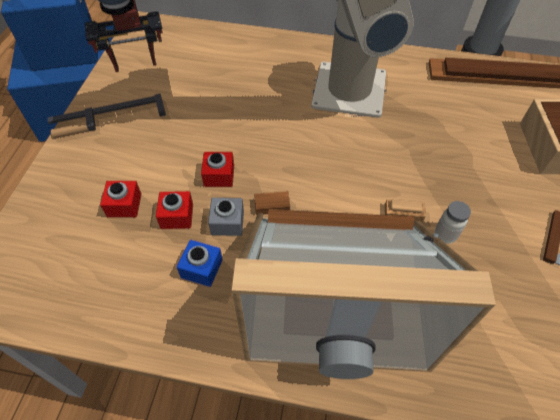

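View pics/top0.png

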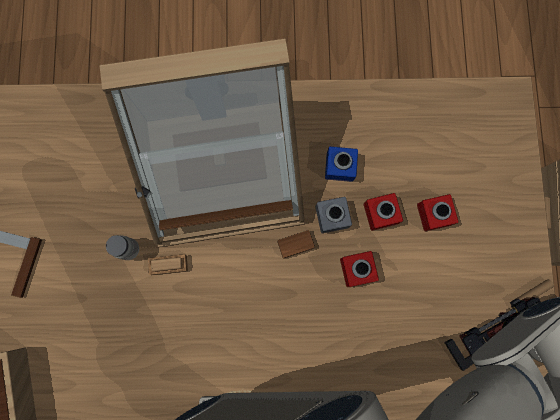

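Run:
```python
import cv2,numpy as np
a=cv2.imread("pics/scene0.png")[195:275,235:475]; b=cv2.imread("pics/top0.png")[170:260,100:340]
f=lambda x:cv2.resize(x,None,fx=3.3,fy=3.3,interpolation=cv2.INTER_CUBIC)
cv2.imwrite("pics/c1.png",np.vstack([f(a),f(b)]))
```

```text
(no output)
```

View pics/c1.png

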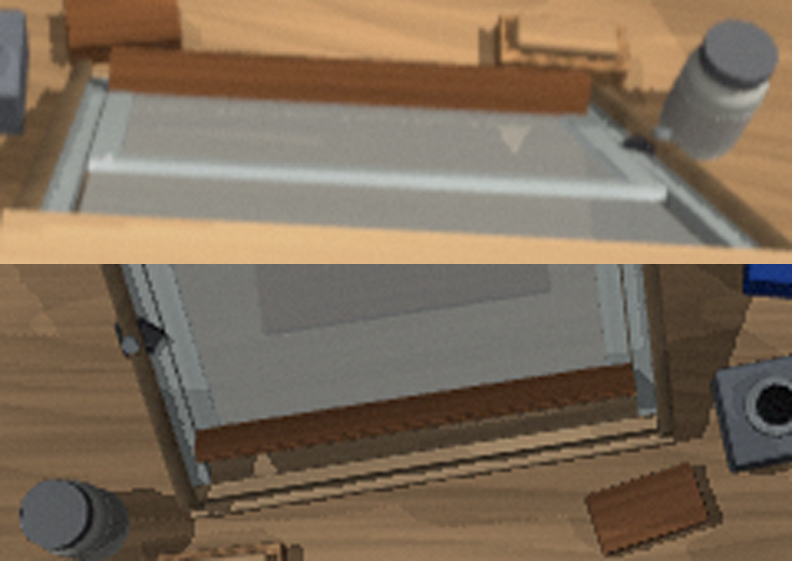

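```bash
cat >> h.py <<'E'
def ray(c,px,info=None):
    i=info or r.camera_info(c); q=R.from_quat(i["rotation"]); f=210/np.tan(np.radians(i["fovy"]/2))
    a=np.array([px[0]-i["cx"],px[1]-i["cy"]])
    if c=="wrist":
        t=np.linalg.norm(a)/f; u=a/(np.linalg.norm(a)+1e-9); v=[u[0]*np.sin(t),-u[1]*np.sin(t),-np.cos(t)]
    else: v=[a[0]/f,-a[1]/f,-1]
    v=q.apply(v); return np.array(i["xyz"]),v/np.linalg.norm(v)
def tri(rays):
    A=0;b=0
    for o,v in rays: P=np.eye(3)-np.outer(v,v);A=A+P;b=b+P@o
    p=np.linalg.solve(A,b); return p,[1e3*np.linalg.norm((np.eye(3)-np.outer(v,v))@(p-o)) for o,v in rays]
def proj(c,p,info=None):
    i=info or r.camera_info(c); f=210/np.tan(np.radians(i["fovy"]/2))
    v=R.from_quat(i["rotation"]).inv().apply(np.array(p)-i["xyz"]); 
    if c=="wrist":
        h=np.hypot(v[0],v[1]); k=f*np.arctan2(h,-v[2])/(h+1e-12); return np.array([i["cx"]+k*v[0],i["cy"]-k*v[1]])
    return np.array([i["cx"]+f*v[0]/-v[2],i["cy"]-f*v[1]/-v[2]])
E
python3 - <<'E'
from h import *
for n,t,s in(("lipL",(159.7,229.4),(413.8,216.8)),("lipR",(293,209.1),(268.3,209.5)),("lipinL",(159.7,220.3),(413.8,229.2)),("lipinR",(291.5,200.6),(268.9,222.3)),("mark",(150.6,192.1),(423.5,238.3)),("btn",(335.5,213),(225.5,207))):
    p,e=tri([ray("top",t),ray("scene",s)]); print(n,p.round(4),np.round(e,1))
print(r.camera_info("wrist"))
E
```

```text
lipL [0.5352 0.1973 0.1057] [1.4 1.4]
lipR [ 0.5803 -0.1416  0.1035] [0.4 0.4]
lipinL [0.5605 0.2012 0.0917] [1.7 1.7]
lipinR [ 0.6052 -0.1371  0.0869] [2.3 2.3]
mark [0.622  0.2099 0.1531] [1.1 1.1]
btn [ 0.5726 -0.2526  0.072 ] [1.5 1.5]
{'fovy': 65.70646984690485, 'cx': 273.80375095490933, 'cy': 211.3459010414961, 'xyz': array([ 0.34092198, -0.52935594,  0.38556531]), 'rotation': array([-0.10323549,  0.06359561, -0.51975908,  0.84566455])}
```

Call:
send_rows --pt "0 0 -0.01 6.43 1" --pt "0 0 -0.01 6.43 1" --pt "0 0 -0.01 6.43 1" --pt "0.015 -0.034 0 0 1" --pt "0.015 -0.034 0 0 1" --pt "0.015 -0.034 0 0 1" --pt "0.015 -0.034 0 0 1" --pt "0.015 -0.034 0 0 1" --pt "0.015 -0.034 0 0 1" --pt "0.015 -0.034 0 0 1" --pt "0.015 -0.034 0 0 1" --pt "0.015 -0.034 0 0 1"

```text
time_s: 1.9
tool_pos: [0.3761, -0.2348, 0.2529]
ee_rot: [0.998, 0.066, 0.0, 0.0]
wrist_force: [0.0, 0.3, 0.2]
grip_width: 0.088
```

Call:
send_rows --pt "0.015 -0.034 0 0 1" --pt "0.015 -0.034 0 0 1" --pt "0.015 -0.034 0 0 1" --pt "0.015 -0.034 0 0 1" --pt "0.015 -0.034 0 0 1" --pt "0.015 -0.034 0 0 1" --pt "0.015 -0.034 0 0 1" --pt "0.015 -0.034 0 0 1" --pt "0.015 -0.034 0 0 1" --pt "0.015 -0.034 0 0 1" --pt "0 0 0 0 0" --pt "0 0 0 0 0"

```text
time_s: 2.9
tool_pos: [0.48, 0.122, 0.2526]
ee_rot: [0.998, 0.068, -0.0, 0.0]
wrist_force: [-0.0, 0.6, -0.7]
grip_width: 0.078
```

Run:
```python
from h import *
s=r.sense(); print(s["time_s"],s["tool_pos"],s["ee_rot"],s["joints"].round(3),s["wrist_force"])
i=r.camera_info("wrist"); im=r.snapshot("wrist"); cv2.imwrite("pics/w1.png",im[:,:,::-1]); print(i)
for n,p in(("mark",(.622,.21,.153)),("lipL",(.5352,.1973,.1057)),("lipR",(.5803,-.1416,.1035))): print(n,proj("wrist",p,i))
for t in("mark","lip"): print(t,[(d["point"],d["conf"]) for d in r.find_in("wrist",t)])
```

```text
2.9 [0.47996767 0.12196502 0.25259431] [ 9.97698955e-01  6.77996558e-02 -1.28935255e-05  4.77168719e-05] [ 0.225  0.194  1.883 -0.     1.065  1.66 ] [-0.02962317  0.55359951 -0.65089254]
{'fovy': 65.70646984690485, 'cx': 273.80375095490933, 'cy': 211.3459010414961, 'xyz': array([0.54494395, 0.12946471, 0.41545011]), 'rotation': array([-0.09131837,  0.0798917 , -0.65275784,  0.74778705])}
mark [189.62207104  31.76504121]
lipL [202.40060052 134.00847162]
lipR [509.77531699 147.83571742]
mark [([0.6172, 0.2231, 0.1598], 0.66)]
lip [([0.6236, 0.0528, 0.1329], 0.93), ([0.6127, 0.0584, 0.1231], 0.16)]
```

View pics/w1.png

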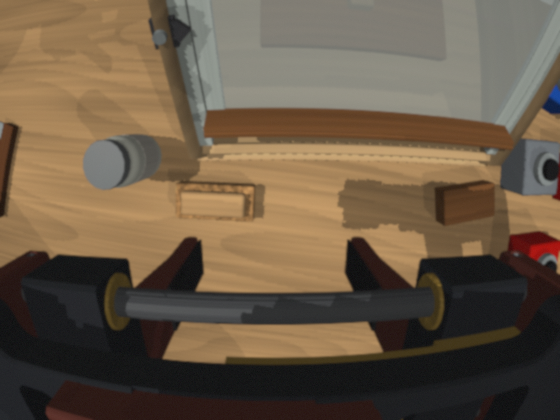

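Call:
send_rows --pt "0.02 -0.0175 0 0 0" --pt "0.02 -0.0175 0 0 0" --pt "0.02 -0.0175 0 0 0" --pt "0.02 -0.0175 0 0 0" --pt "0 0 0 0 0" --pt "0 0 0 0 0" --pt "0 0 0 0 0"

```text
time_s: 3.63
tool_pos: [0.5492, 0.1987, 0.2523]
ee_rot: [0.998, 0.065, -0.001, 0.0]
wrist_force: [0.5, 0.5, -0.4]
grip_width: 0.0193
```

Run:
```python
from h import *
import json
s=r.sense(); print(s["time_s"],s["tool_pos"],s["grip_width"],s["wrist_force"])
i=r.camera_info("wrist"); im=r.snapshot("wrist"); cv2.imwrite("pics/w2.png",im[:,:,::-1]); json.dump({k:np.array(v).tolist() for k,v in i.items()},open("w2.json","w"))
for n,p in(("mark",(.622,.21,.153)),("lipL",(.5352,.1973,.1057)),("lipR",(.5803,-.1416,.1035))): print(n,proj("wrist",p,i))
f=lambda x:cv2.resize(x,None,fx=4,fy=4,interpolation=cv2.INTER_CUBIC)
a=cv2.imread("pics/w1.png")[5:155,140:240]; m=proj("wrist",(.58,.2,.13),i).astype(int); x0=max(0,m[0]-45);y0=max(0,m[1]-75);print(x0,y0)
cv2.imwrite("pics/c2.png",np.hstack([f(a),f(im[y0:y0+150,x0:x0+95,::-1])]))
```

```text
3.6333 [0.54919686 0.19874612 0.25234785] 0.019310832974245733 [ 0.47937961  0.46323528 -0.38044905]
mark [270.03188193 121.87746345]
lipL [272.05515629 213.78987752]
lipR [538.34859784 212.3412677 ]
230 96
```

View pics/c2.png

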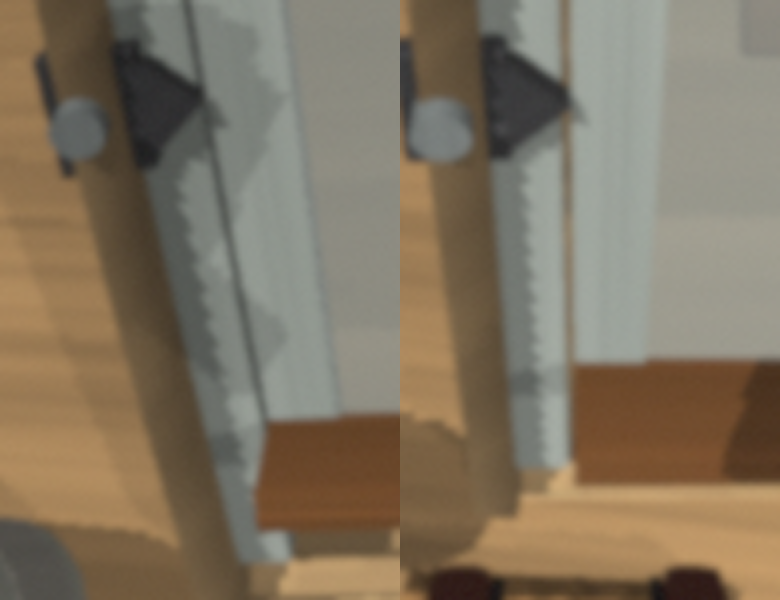

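Run:
```python
from h import *
import json
w2=json.load(open("w2.json")); w1=dict(w2,xyz=[0.54494395,0.12946471,0.41545011],rotation=[-0.09131837,0.0798917,-0.65275784,0.74778705])
M=[ray("top",(150.6,192.1)),ray("scene",(423.5,238.3)),ray("wrist",(190.75,29),w1),ray("wrist",(272.5,121),w2)]
L=[ray("top",(159.7,229.4)),ray("scene",(413.8,216.8)),ray("wrist",(203.75,136.25),w1),ray("wrist",(274.2,217.2),w2)]
for c in ([0,1,2,3],[2,3],[0,1,3],[1,2,3],[0,1]):
    m,e=tri([M[k] for k in c]); l,g=tri([L[k] for k in c])
    a=np.radians(7.6); u=np.array([np.cos(a),np.sin(a),1])/2**.5; u[2]=.5**.5; u[:2]=np.array([np.cos(a),np.sin(a)])*.5**.5
    z=np.array([-u[0],-u[1],u[2]])
    print(c,m.round(4),np.round(e,1),l.round(4),np.round(g,1),"du",u@(m-l),"dz",z@(m-l))
```

```text
[0, 1, 2, 3] [0.6229 0.209  0.155 ] [1.5 1.6 1.  0.8] [0.534  0.1961 0.1065] [1.2 2.8 1.  2.1] du 0.09779355791581967 dz -0.029234820586082514
[2, 3] [0.6229 0.208  0.158 ] [0.1 0.1] [0.5333 0.1949 0.1101] [0.1 0.1] du 0.09796404887870051 dz -0.030125764985787912
[0, 1, 3] [0.6224 0.2092 0.154 ] [0.9 1.6 1.1] [0.5344 0.1963 0.1072] [1.  2.6 2.4] du 0.09604109495307583 dz -0.0297572252096969
[1, 2, 3] [0.6234 0.209  0.156 ] [1.4 0.5 1.1] [0.533  0.1965 0.1048] [2.6 0.6 2.2] du 0.10073660133481402 dz -0.028313334483982797
[0, 1] [0.622  0.2099 0.1531] [1.1 1.1] [0.5352 0.1973 0.1057] [1.4 1.4] du 0.09549307128621953 dz -0.028522978248933
```

Call:
send_rows --pt "-0.011 0.0345 0 0 0" --pt "-0.011 0.0345 0 0 0" --pt "-0.011 0.0345 0 0 0" --pt "-0.011 0.0345 0 0 0" --pt "-0.011 0.0345 0 0 0" --pt "0 0 0.032 0 0" --pt "0 0 0.032 0 0" --pt "0 0 0.032 0 0" --pt "0 0 0.032 0 0" --pt "0 0 0.032 0 0" --pt "0 0 0 0 0" --pt "0 0 0 0 0"

```text
time_s: 4.68
tool_pos: [0.5163, 0.0213, 0.0921]
ee_rot: [0.998, 0.066, -0.002, -0.0]
wrist_force: [-0.9, -0.2, 0.7]
grip_width: 0.0006
```

Call:
send_rows --pt "0.006 0 0 0 0" --pt "0.006 0 0 0 0" --pt "0.006 0 0 0 0" --pt "0.003 0 0 0 0" --pt "0 0 0 0 0" --pt "0 0 0 0 0"

```text
time_s: 5.18
tool_pos: [0.5394, 0.025, 0.0932]
ee_rot: [0.998, 0.066, 0.0, 0.0]
wrist_force: [-0.4, -0.0, -0.2]
grip_width: 0.0003
```

Run:
```python
from h import *
s=r.sense(); print(s["time_s"],s["tool_pos"],s["grip_width"],s["wrist_force"])
im=r.snapshot("wrist"); im2=r.snapshot("scene")
cv2.imwrite("pics/w3.png",np.hstack([im[:,:,::-1][60:360],cv2.resize(im2[140:290,230:350,::-1],None,fx=2,fy=2)]))
```

```text
5.1833 [0.53939101 0.02495309 0.09322383] 0.0002507154225565229 [-0.43654564 -0.04348628 -0.16793746]
```

View pics/w3.png

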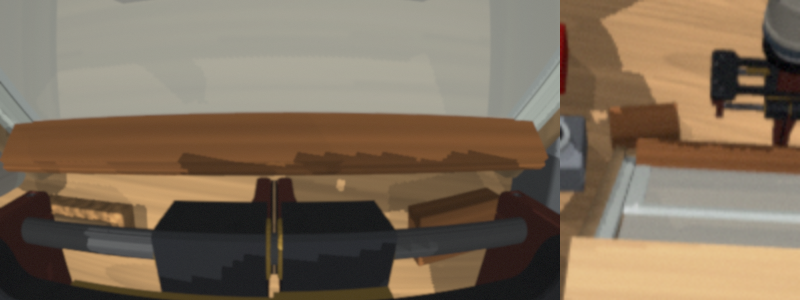

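Call:
send_rows --pt "0 0 0.006 0 0" --pt "0.002 0 0 0 0" --pt "0.002 0 0 0 0" --pt "0.002 0 0 0 0" --pt "0.001 0 0 0 0" --pt "0 0 0 0 0"

```text
time_s: 5.78
tool_pos: [0.5439, 0.0256, 0.0863]
ee_rot: [0.998, 0.066, -0.002, 0.0]
wrist_force: [-6.5, -0.6, 3.7]
grip_width: 0.0006
```

Call:
send_rows --pt "0.003 0 -0.003 0 0" --pt "0.003 0 -0.003 0 0" --pt "0.003 0 -0.003 0 0" --pt "0.003 0 -0.003 0 0" --pt "0.003 0 -0.003 0 0" --pt "0.003 0 -0.003 0 0" --pt "0.003 0 -0.003 0 0" --pt "0 0 0 0 0"

```text
time_s: 6.45
tool_pos: [0.5654, 0.0285, 0.1078]
ee_rot: [0.998, 0.066, -0.002, -0.0]
wrist_force: [-5.6, -0.3, 4.6]
grip_width: 0.0004
```

Run:
```python
from h import *
s=r.sense(); print(s["time_s"],s["tool_pos"],s["wrist_force"])
for c in("top","wrist"):
    im=r.snapshot(c); cv2.imwrite(f"pics/{c}4.png",im[:,:,::-1])
    print(c,[(d["point"],d["conf"]) for d in r.find_in(c,"lip")][:1])
f=lambda x:cv2.resize(x,None,fx=3,fy=3,interpolation=cv2.INTER_CUBIC)
cv2.imwrite("pics/c4.png",f(cv2.imread("pics/top4.png")[170:260,100:340]))
```

```text
6.45 [0.56538718 0.02848048 0.10781413] [-5.59649902 -0.27255857  4.60767132]
top []
wrist [([0.6425, 0.0373, 0.1426], 0.62)]
```

View pics/c4.png

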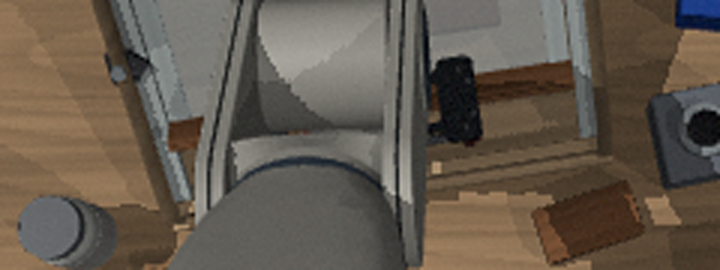

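Call:
send_rows --pt "0.0034 0 -0.0034 0 0" --pt "0.0034 0 -0.0034 0 0" --pt "0.0034 0 -0.0034 0 0" --pt "0.0034 0 -0.0034 0 0" --pt "0.0034 0 -0.0034 0 0" --pt "0.0034 0 -0.0034 0 0" --pt "0.0034 0 -0.0034 0 0" --pt "0.0034 0 -0.0034 0 0" --pt "0.0034 0 -0.0034 0 0" --pt "0.0034 0 -0.0034 0 0" --pt "0.0034 0 -0.0034 0 0" --pt "0 0 0 0 0"

```text
time_s: 7.65
tool_pos: [0.6028, 0.0336, 0.1453]
ee_rot: [0.998, 0.066, -0.001, -0.0]
wrist_force: [-5.1, 0.0, 3.8]
grip_width: 0.0006
```

Run:
```python
from h import *
s=r.sense(); print(s["time_s"],s["tool_pos"],s["wrist_force"])
i=r.camera_info("wrist"); im=r.snapshot("wrist"); cv2.imwrite("pics/w5.png",im[:,:,::-1]); im2=r.snapshot("top");cv2.imwrite("pics/t5.png",im2[:,:,::-1])
im3=r.snapshot("scene");cv2.imwrite("pics/s5.png",im3[:,:,::-1])
print(proj("wrist",(.6229,.2085,.1565),i))
f=lambda x,k:cv2.resize(x[:,:,::-1],None,fx=k,fy=k,interpolation=cv2.INTER_CUBIC)
v=np.vstack([f(im2[170:240,120:190],4),f(im3[205:275,370:440],4)])
cv2.imwrite("pics/c5.png",np.hstack([cv2.resize(im[:,:280,::-1],None,fx=560/420,fy=560/420),v]))
```

```text
7.65 [0.60279438 0.0335953  0.14529994] [-5.1235736   0.03244151  3.77674121]
[ -0.58495181 187.8889816 ]
```

View pics/c5.png

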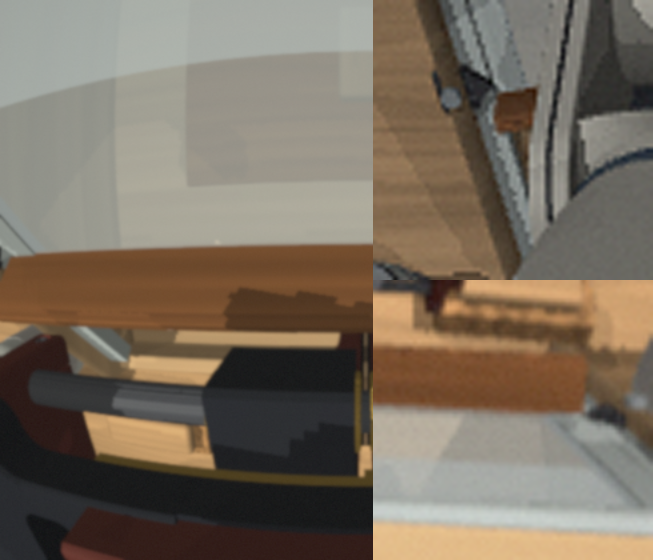

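Call:
send_rows --pt "-0.0158 0 0 0 0" --pt "-0.0158 0 0 0 0" --pt "0 -0.0341 -0.0214 0 0" --pt "0 -0.0341 -0.0214 0 0" --pt "0 -0.0341 -0.0214 0 0" --pt "0 -0.0341 -0.0214 0 0" --pt "0 -0.0341 -0.0214 0 0" --pt "0 0 0 0 0" --pt "0 0 0 0 0" --pt "0 0 0 0 0"

```text
time_s: 8.63
tool_pos: [0.5497, 0.198, 0.2515]
ee_rot: [0.998, 0.066, -0.0, 0.0]
wrist_force: [-0.6, -0.6, -0.5]
grip_width: 0.0003
```

Run:
```python
from h import *
import json
s=r.sense(); print(s["time_s"],s["tool_pos"],s["wrist_force"])
i=r.camera_info("wrist"); im=r.snapshot("wrist"); cv2.imwrite("pics/w6.png",im[:,:,::-1]); json.dump({k:np.array(v).tolist() for k,v in i.items()},open("w6.json","w"))
im2=r.snapshot("top");cv2.imwrite("pics/t6.png",im2[:,:,::-1]); im3=r.snapshot("scene");cv2.imwrite("pics/s6.png",im3[:,:,::-1])
m=proj("wrist",(.6229,.2085,.1565),i); print(m); x0,y0=int(m[0])-30,int(m[1])-45; print(x0,y0)
f=lambda x,k:cv2.resize(x[:,:,::-1],None,fx=k,fy=k,interpolation=cv2.INTER_CUBIC)
v=np.vstack([f(im2[175:225,130:180],5.6),f(im3[210:260,390:440],5.6)])
cv2.imwrite("pics/c6.png",np.hstack([f(im[y0:y0+80,x0:x0+70],7),v]))
```

```text
8.6333 [0.54973622 0.19798225 0.25153119] [-0.63689725 -0.56898459 -0.50666405]
[271.15739269 121.48830979]
241 76
```

View pics/c6.png

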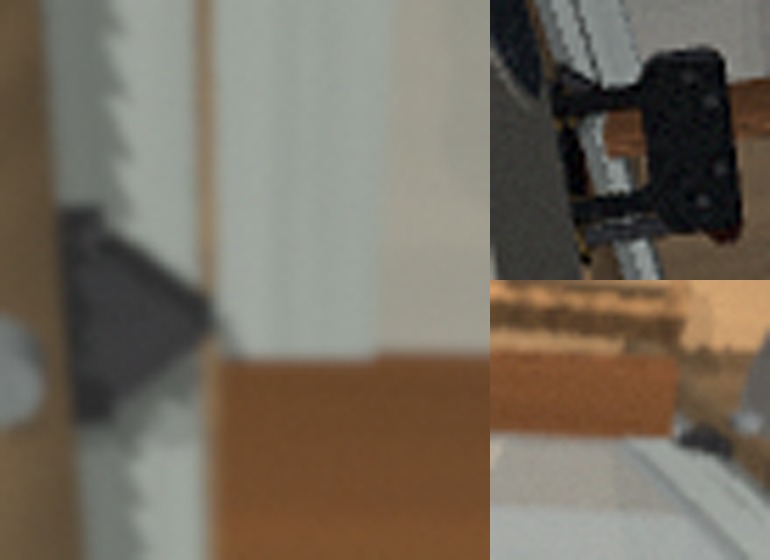

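Run:
```python
from h import *
import json
w2=json.load(open("w2.json"));w6=json.load(open("w6.json"))
a=np.radians(7.6); h=.5**.5; u=np.array([np.cos(a)*h,np.sin(a)*h,h]); z=np.array([-u[0],-u[1],h])
m=np.array([.6229,.2085,.1565])
def hit(px,w,d):
    o,v=ray("wrist",px,w); return o+v*(z@(m+d*z-o))/(z@v)
for d in(0,-.003,-.006):
  for nm,w,tip,j,out in(("w2",w2,(272.5,121),(273.75,186.5),(274.2,217.2)),("w6",w6,(271.4,120.6),(272,127.1),None)):
    t=hit(tip,w,0)@u; s=hit(j,w,d)@u-.010
    print(d,nm,"remaining mm",1e3*(t-s), "outer:",out and 1e3*(t-hit(out,w,d+.032)@u))
print("w2 mark depth", z@m)
```

```text
0 w2 remaining mm 99.48752589555055 outer: 95.62850822846758
0 w6 remaining mm 17.165212491274005 outer: None
-0.003 w2 remaining mm 103.71405602773687 outer: 100.8334655342093
-0.003 w6 remaining mm 20.073883580118633 outer: None
-0.006 w2 remaining mm 107.94058615992319 outer: 106.03842283995118
-0.006 w6 remaining mm 22.982554668963374 outer: None
w2 mark depth -0.34542422049154364
```

Run:
```python
from h import *
import json
w6=json.load(open("w6.json")); s=r.sense(); T=R.from_quat(s["ee_rot"]); 
off=T.inv().apply(np.array(w6["xyz"])-s["tool_pos"]); rel=T.inv()*R.from_quat(w6["rotation"]); print(off,rel.apply([0,0,-1]), s["joints"])
m=np.array([.6229,.2085,.1565]); a=np.radians(7.6);h=.5**.5;z=np.array([-np.cos(a)*h,-np.sin(a)*h,h])
for yaw in(67.6,97.6):
 y=np.radians(yaw);Tq=R.from_matrix(np.array([[np.cos(y),np.sin(y),0],[np.sin(y),-np.cos(y),0],[0,0,-1]]))
 for tilt in(35,45):
  for dist in(.2,.25):
   b=np.radians(tilt); n=np.array([-np.cos(a)*np.sin(b),-np.sin(a)*np.sin(b),np.cos(b)])
   for lat in(-.0,.05):
    cam=m+n*dist+lat*np.array([-np.sin(a),np.cos(a),0]); tcp=cam-Tq.apply(off)
    i=dict(w6,xyz=cam,rotation=(Tq*rel).as_quat()); print(yaw,tilt,dist,lat,tcp.round(3),proj("wrist",m,i).round(0))
```

```text
[ 0.0653906   0.00019669 -0.1636429 ] [-2.39260635e-01  1.70817866e-05  9.70955379e-01] [ 3.23702499e-01  3.32611499e-01  1.69673881e+00 -2.00996455e-04
  1.11432286e+00  1.76401328e+00]
67.6 35 0.2 -0.0 [0.484 0.133 0.157] [452.  42.]
67.6 35 0.2 0.05 [0.477 0.183 0.157] [488. 121.]
67.6 35 0.25 -0.0 [0.456 0.129 0.198] [452.  42.]
67.6 35 0.25 0.05 [0.449 0.179 0.198] [482. 105.]
67.6 45 0.2 -0.0 [0.458 0.129 0.134] [505.  19.]
67.6 45 0.2 0.05 [0.451 0.179 0.134] [540. 103.]
67.6 45 0.25 -0.0 [0.423 0.125 0.17 ] [505.  19.]
67.6 45 0.25 0.05 [0.416 0.174 0.17 ] [534.  86.]
97.6 35 0.2 -0.0 [0.518 0.128 0.157] [474. 143.]
97.6 35 0.2 0.05 [0.511 0.178 0.157] [466. 227.]
97.6 35 0.25 -0.0 [0.489 0.125 0.198] [474. 143.]
97.6 35 0.25 0.05 [0.483 0.174 0.198] [468. 211.]
97.6 45 0.2 -0.0 [0.491 0.125 0.134] [531. 150.]
97.6 45 0.2 0.05 [0.485 0.175 0.134] [520. 237.]
97.6 45 0.25 -0.0 [0.456 0.12  0.17 ] [531. 150.]
97.6 45 0.25 0.05 [0.45 0.17 0.17] [523. 221.]
```

Call:
send_rows --pt "-0.0236 0.016 0.0179 0 0" --pt "-0.0236 0.016 0.0179 0 0" --pt "-0.0236 0.016 0.0179 0 0" --pt "-0.0236 0.016 0.0179 0 0" --pt "0 0 0 -7 0" --pt "0 0 0 -7 0" --pt "0 0 0 -7 0" --pt "0 0 0 -7 0" --pt "0 0 0 -7 0" --pt "0 0 0 -7 0" --pt "0 0 0 -7 0" --pt "0 0 0 -7 0"

```text
time_s: 9.78
tool_pos: [0.4645, 0.1212, 0.1798]
ee_rot: [0.849, 0.529, -0.001, -0.0]
wrist_force: [0.0, -0.4, 0.6]
grip_width: 0.0001
```

Call:
send_rows --pt "0 0 0 -7 0" --pt "0 0 0 -7 0" --pt "0 0 0 -7 0" --pt "0 0 0 -7 0" --pt "0 0 0 -6 0" --pt "0 0 0 0 0" --pt "0 0 0 0 0" --pt "0 0 0 0 0"

```text
time_s: 10.45
tool_pos: [0.4647, 0.1218, 0.1801]
ee_rot: [0.66, 0.751, -0.0, -0.0]
wrist_force: [-0.8, 0.3, -0.8]
grip_width: 0.0005
```

```bash
cat > look.py <<'E'
from h import *
import json,sys
n=sys.argv[1]
s=r.sense(); print(s["time_s"],s["tool_pos"],s["ee_rot"],s["wrist_force"])
i=r.camera_info("wrist"); im=r.snapshot("wrist"); cv2.imwrite(f"pics/w{n}.png",im[:,:,::-1]); json.dump({k:np.array(v).tolist() for k,v in i.items()},open(f"w{n}.json","w"))
m=proj("wrist",(.6229,.2085,.1565),i); x0=int(min(m[0]-60,460));y0=int(max(m[1]-20,0)); print(m,x0,y0)
cv2.imwrite(f"pics/c{n}.png",cv2.resize(im[y0:y0+100,x0:x0+100,::-1],None,fx=6,fy=6,interpolation=cv2.INTER_CUBIC))
E
python3 look.py 7
```

```text
10.45 [0.4647108  0.12182116 0.18014389] [ 6.60386768e-01  7.50925571e-01 -2.79027906e-04 -1.58499433e-04] [-0.82723129  0.284851   -0.80910621]
[514.41124305 144.60306275] 454 124
```

View pics/c7.png

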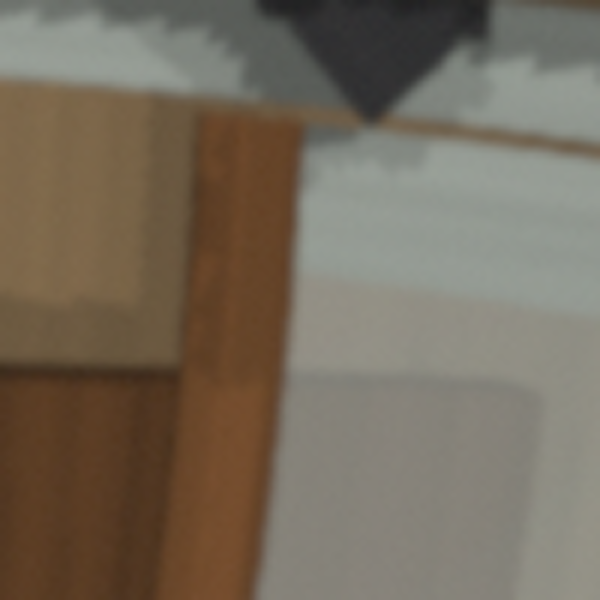

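```bash
cat > rem.py <<'E'
from h import *
import json
a=np.radians(7.6); h=.5**.5; u=np.array([np.cos(a)*h,np.sin(a)*h,h]); z=np.array([-u[0],-u[1],h]); m=np.array([.6229,.2085,.1565])
def rem(n,tip,j,out):
    w=json.load(open(f"w{n}.json"))
    def hit(px,d):
        o,v=ray("wrist",px,w); return (o+v*(z@(m+d*z-o))/(z@v))@u
    for d in(0,-.003,-.006): print(d,"junction",1e3*(hit(tip,0)-hit(j,d)+.010),"outer",1e3*(hit(tip,0)-hit(out,d+.032)))
E
python3 - <<'E'
from rem import *
rem(7,(516.2,144.3),(504,144.8),(486.8,143.2))
# joint triangulation with w6
w6=json.load(open("w6.json"));w7=json.load(open("w7.json"))
t,e=tri([ray("wrist",(271.4,120.6),w6),ray("wrist",(516.2,144.3),w7)]);j,g=tri([ray("wrist",(272,127.1),w6),ray("wrist",(504,144.8),w7)])
print(t,e,j,g,1e3*(u@(t-j)+.01),1e3*z@(t-j))
E
```

```text
0 junction 19.3027446666536 outer 18.227132313286766
-0.003 junction 19.555594941655812 outer 18.639478274147024
-0.006 junction 19.808445216658026 outer 19.051824235007288
[0.62354309 0.20866876 0.15777834] [np.float64(0.2818249220189616), np.float64(0.2818249220188731)] [0.61870181 0.20711341 0.14936708] [np.float64(0.19935274736141262), np.float64(0.1993527473614215)] 19.48634787284721 2.4089671721950268
```

Call:
send_rows --pt "0 0 0 7 0" --pt "0 0 0 7 0" --pt "0 0 0 7 0" --pt "0 0 0 7 0" --pt "0 0 0 7 0" --pt "0 0 0 7 0" --pt "0 0 0 7 0" --pt "0 0 0 7 0" --pt "0 0 0 7 0" --pt "0 0 0 7 0" --pt "0 0 0 7 0" --pt "0 0 0 7 0"

```text
time_s: 11.5
tool_pos: [0.4648, 0.1223, 0.1804]
ee_rot: [0.993, 0.114, -0.0, 0.0]
wrist_force: [-0.0, 0.6, -0.3]
grip_width: 0.0005
```

Call:
send_rows --pt "0 0 0 6 0" --pt "0 0.0264 0.009 0 0" --pt "0 0.0264 0.009 0 0" --pt "0 0.0264 0.0085 0 0" --pt "0 0.0264 0.0085 0 0" --pt "0.023 0 0 0 0" --pt "0.023 0 0 0 0" --pt "0.023 0 0 0 0" --pt "0.023 0 0 0 0" --pt "0 0 0 0 0" --pt "0 0 0 0 0"

```text
time_s: 12.42
tool_pos: [0.5704, 0.0298, 0.1451]
ee_rot: [0.998, 0.065, -0.0, 0.0]
wrist_force: [-0.6, 0.0, -0.8]
grip_width: 0.0008
```

```bash
python3 -c "
from h import *
s=r.sense(); print(s['time_s'],s['tool_pos'],s['ee_rot'],s['wrist_force'])"
```

```text
12.4167 [0.57044997 0.02980447 0.14509579] [ 9.97864393e-01  6.53195710e-02 -8.26321989e-05  1.92163158e-06] [-0.61386726  0.02567685 -0.82755174]
```

Call:
send_rows --pt "0.015 0 0 0 0" --pt "0.012 0 0 0 0" --pt "0.004 0 0 0 0" --pt "0.0015 0 0 0 0" --pt "0 0 0 0 0" --pt "0.0022 0 -0.0022 0 0" --pt "0.0022 0 -0.0022 0 0" --pt "0.0022 0 -0.0022 0 0" --pt "0.0022 0 -0.0022 0 0" --pt "0.0022 0 -0.0022 0 0" --pt "0 0 0 0 0" --pt "0 0 0 0 0"

```text
time_s: 13.42
tool_pos: [0.613, 0.0357, 0.1571]
ee_rot: [0.998, 0.066, -0.0, -0.0]
wrist_force: [-5.4, 1.0, 3.7]
grip_width: 0.0009
```

Call:
send_rows --pt "0.0013 0 -0.0013 0 0" --pt "0.0012 0 -0.0012 0 0" --pt "0 0 0 0 0" --pt "0 0 0 0 0"

```text
time_s: 13.75
tool_pos: [0.6153, 0.036, 0.1595]
ee_rot: [0.998, 0.066, -0.0, -0.0]
wrist_force: [-6.0, -0.2, 3.3]
grip_width: 0.0006
```

```bash
python3 -c "
from h import *
s=r.sense(); print(s['time_s'],s['tool_pos'],s['ee_rot'],s['wrist_force'])"
```

```text
13.75 [0.61526948 0.03601119 0.15947246] [ 9.97817432e-01  6.60324673e-02 -2.83754610e-04 -6.81619495e-05] [-5.97017974 -0.2268823   3.25154138]
```

Call:
send_rows --pt "-0.023 0 0 0 0" --pt "-0.023 0 0 0 0" --pt "-0.023 -0.0262 -0.005 0 0" --pt "-0.023 -0.0262 -0.005 0 0" --pt "-0.023 -0.0262 -0.005 0 0" --pt "-0.023 -0.0262 -0.0055 0 0" --pt "0 0 0 -7 0" --pt "0 0 0 -7 0" --pt "0 0 0 -7 0" --pt "0 0 0 -7 0" --pt "0 0 0 -7 0" --pt "0 0 0 -7 0"

```text
time_s: 14.75
tool_pos: [0.4663, 0.122, 0.1803]
ee_rot: [0.907, 0.422, 0.002, 0.0]
wrist_force: [0.1, -0.1, -0.2]
grip_width: 0.0007
```

Call:
send_rows --pt "0 0 0 -7 0" --pt "0 0 0 -7 0" --pt "0 0 0 -7 0" --pt "0 0 0 -7 0" --pt "0 0 0 -7 0" --pt "0 0 0 -7 0" --pt "0 0 0 -6 0" --pt "0 0 0 0 0" --pt "0 0 0 0 0" --pt "0 0 0 0 0"

```text
time_s: 15.58
tool_pos: [0.4656, 0.1218, 0.1799]
ee_rot: [0.66, 0.751, 0.001, 0.0]
wrist_force: [0.4, -0.0, -0.2]
grip_width: 0.0003
```

```bash
python3 look.py 8
```

```text
15.5833 [0.46555257 0.12178029 0.17985589] [6.60053464e-01 7.51218279e-01 5.96467190e-04 4.07517679e-04] [ 0.41534297 -0.00647926 -0.23422335]
[513.55228684 144.50296602] 453 124
```

View pics/c8.png

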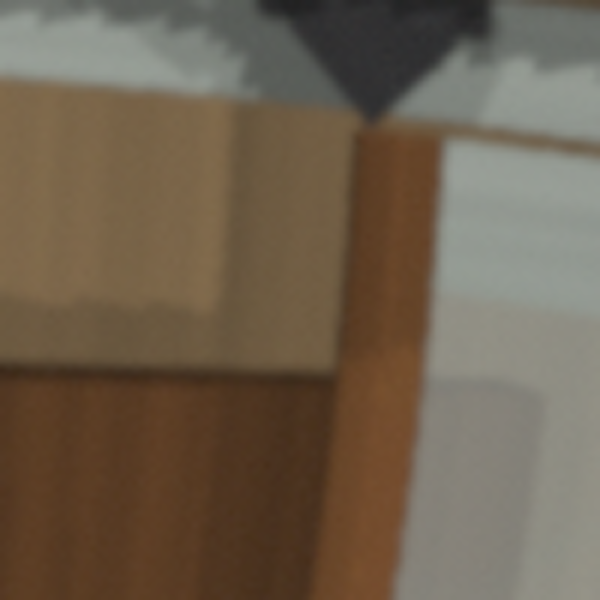

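Run:
```python
from rem import *
rem(8,(515.2,144.3),(526.5,147.3),(512.5,144.8))
```

```text
0 junction 1.2794431966992506 outer 0.23397115437107097
-0.003 junction 1.3191848414510956 outer 0.40272220433879014
-0.006 junction 1.3589264862030517 outer 0.5714732543065093
```

Call:
send_rows --pt "-0.035 0 -0.01 0 0" --pt "-0.035 0 -0.01 0 0" --pt "-0.035 0 -0.01 0 0" --pt "-0.035 0 -0.01 0 0" --pt "-0.035 0.0 0 0 0" --pt "-0.035 0 0 0 0" --pt "-0.035 0.008 0 0 0" --pt "-0.035 0.008 0 0 0" --pt "-0.035 0.01 0 0 0" --pt "-0.035 0.015 0 0 0" --pt "-0.035 0.015 0 0 0" --pt "0 0 0 0 0"

```text
time_s: 16.63
tool_pos: [0.5743, -0.2582, 0.2196]
ee_rot: [0.661, 0.751, 0.0, 0.002]
wrist_force: [-1.0, -0.4, 1.1]
grip_width: 0.0004
```

Call:
send_rows --pt "0 0 0 0 0" --pt "0 0 0 0 0"

```text
time_s: 16.8
tool_pos: [0.5705, -0.2523, 0.2189]
ee_rot: [0.659, 0.752, -0.0, -0.001]
wrist_force: [0.7, 0.8, -0.3]
grip_width: 0.0004
```

Run:
```python
from h import *
import json
s=r.sense(); print(s["time_s"],s["tool_pos"],s["ee_rot"])
i=r.camera_info("wrist"); im=r.snapshot("wrist"); b=im[:,:,::-1].copy()
for z in(.07,.08): print(proj("wrist",(.572,-.252,z),i))
for t in("start_top","switch_box"): print(t,[(d["point"].round(4) if hasattr(d["point"],"round") else d["point"],d["conf"]) for d in r.find_in("wrist",t)])
for z in(.07,.08): 
    for c,p in(("top",(335.5,212.7)),("scene",(225.5,207))):
        o,v=ray(c,p); print(c,z,(o+v*(z-o[2])/v[2]).round(4))
json.dump({k:np.array(v).tolist() for k,v in i.items()},open("w9.json","w"))
p=proj("wrist",(.572,-.252,.08),i).astype(int)
h=lambda x:cv2.resize(x,None,fx=4,fy=4,interpolation=cv2.INTER_CUBIC)
cv2.imwrite("pics/c9.png",h(b[max(0,p[1]-75):p[1]+75,p[0]-100:p[0]+100])); print(p)
```

```text
16.8 [ 0.57052682 -0.25226253  0.21890311] [ 6.59440513e-01  7.51756433e-01 -1.00537867e-04 -6.82735340e-04]
[275.4383671  198.24043331]
[275.48181377 200.35387039]
start_top [([0.7108, -0.2783, 0.0857], 0.87), ([0.569, -0.2526, 0.0862], 0.68)]
switch_box [([0.5702, -0.2499, 0.0637], 0.93), ([0.6986, -0.2731, 0.057], 0.82), ([0.4418, -0.3083, 0.0573], 0.71), ([0.677, -0.1043, 0.1398], 0.68), ([0.5003, -0.1515, 0.0337], 0.36)]
top 0.07 [ 0.5739 -0.2544  0.07  ]
scene 0.07 [ 0.5711 -0.2517  0.07  ]
top 0.08 [ 0.5724 -0.2531  0.08  ]
scene 0.08 [ 0.5777 -0.249   0.08  ]
[275 200]
```

View pics/c9.png

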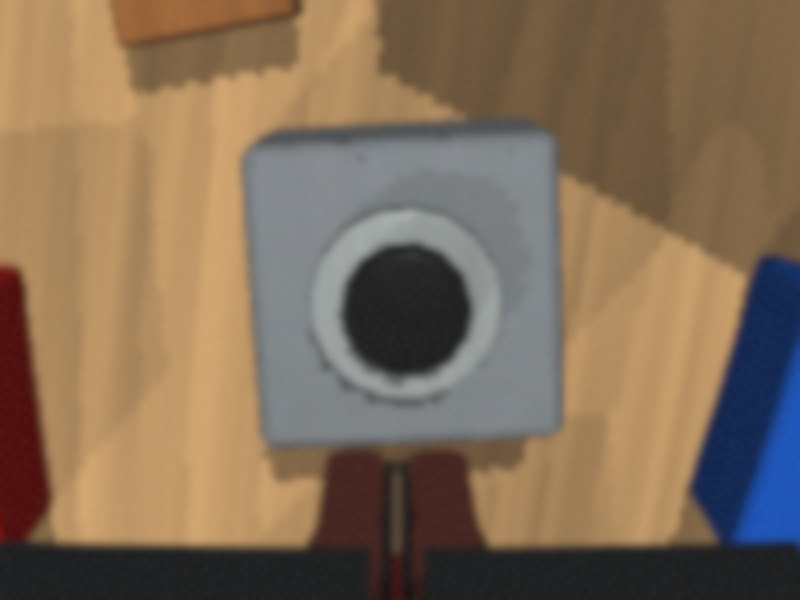

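Call:
send_rows --pt "-0.0015 0.002 0.03 0 0" --pt "0 0 0.03 0 0" --pt "0 0 0.03 0 0" --pt "0 0 0.03 0 0" --pt "0 0 0.003 0 0" --pt "0 0 0 0 0" --pt "0 0 0 0 0"

```text
time_s: 17.53
tool_pos: [0.574, -0.2536, 0.0978]
ee_rot: [0.659, 0.752, 0.0, 0.001]
wrist_force: [1.2, 0.5, 0.9]
grip_width: 0.0005
```

Call:
send_rows --pt "0 0 0.003 0 0" --pt "0 0 0.003 0 0" --pt "0 0 0.003 0 0" --pt "0 0 0 0 0"

```text
time_s: 17.87
tool_pos: [0.5734, -0.2539, 0.0878]
ee_rot: [0.659, 0.752, 0.0, 0.0]
wrist_force: [1.1, 0.8, -0.4]
grip_width: 0.0003
```

Call:
send_rows --pt "0 0 0.002 0 0" --pt "0 0 0.002 0 0" --pt "0 0 0.002 0 0" --pt "0 0 0 0 0"

```text
time_s: 18.2
tool_pos: [0.5734, -0.254, 0.0813]
ee_rot: [0.659, 0.752, 0.0, 0.0]
wrist_force: [-0.6, -0.1, 2.0]
grip_width: 0.0004
```

Call:
send_rows --pt "0 0 0.0015 0 0" --pt "0 0 0.0015 0 0" --pt "0 0 0 0 0"

```text
time_s: 18.45
tool_pos: [0.5734, -0.254, 0.0785]
ee_rot: [0.659, 0.752, 0.0, 0.0]
wrist_force: [-0.4, -0.0, 3.1]
grip_width: 0.0002
```

Contact; the spring is giving. Continue to the stop.

Call:
send_rows --pt "0 0 0.0015 0 0" --pt "0 0 0.0015 0 0" --pt "0 0 0 0 0"

```text
time_s: 18.7
tool_pos: [0.5735, -0.254, 0.0763]
ee_rot: [0.659, 0.752, 0.0, 0.0]
wrist_force: [-2.7, 1.1, 9.3]
grip_width: 0.0006
```

Call:
send_rows --pt "0 0 0.001 0 0" --pt "0 0 0.001 0 0" --pt "0 0 0 0 0"

```text
time_s: 18.95
tool_pos: [0.5736, -0.254, 0.076]
ee_rot: [0.659, 0.752, 0.0, 0.0]
wrist_force: [-7.6, 3.3, 24.0]
grip_width: 0.0004
```

Call:
send_rows --pt "0 0 0 0 0" --pt "0 0 -0.02 0 0" --pt "0 0 -0.035 0 0" --pt "0 0 -0.035 0 0" --pt "0 0 -0.035 0 0" --pt "0 -0.03 0 0 0" --pt "0 -0.03 0 0 0" --pt "0 -0.03 0 0 0" --pt "0 0 0 0 0" --pt "0 0 0 0 0" --pt "0 0 0 0 0"

```text
time_s: 19.87
tool_pos: [0.4847, -0.266, 0.1986]
ee_rot: [0.659, 0.752, 0.0, 0.0]
wrist_force: [0.1, 0.8, -0.2]
grip_width: 0.0007
```

Run:
```python
from h import *
s=r.sense(); print(s["time_s"],s["tool_pos"],s["wrist_force"])
for c in("scene","top"):
    im=r.snapshot(c); cv2.imwrite(f"pics/{c}9.png",im[:,:,::-1])
    for t in("lip","start_top","glue","offcut","sander"): print(c,t,[(np.round(d["point"],3).tolist(),round(d["conf"],2)) for d in r.find_in(c,t)][:3])
a=cv2.imread("pics/scene9.png")[195:275,235:475]; b=cv2.imread("pics/top9.png")[170:260,100:340]
f=lambda x:cv2.resize(x,None,fx=3.3,fy=3.3,interpolation=cv2.INTER_CUBIC)
cv2.imwrite("pics/cf.png",np.vstack([f(a),f(b)]))
```

```text
19.8667 [ 0.48471631 -0.26596431  0.19857084] [ 0.06052132  0.78002225 -0.22931875]
scene lip [([0.7, 0.046, 0.209], 0.79)]
scene start_top [([0.575, -0.532, 0.082], 0.66), ([0.429, -0.314, 0.084], 0.55), ([0.58, -0.385, 0.081], 0.47)]
scene glue [([0.509, 0.294, 0.085], 0.97)]
scene offcut [([0.514, -0.148, 0.03], 0.56)]
scene sander [([0.464, 0.191, 0.026], 0.87), ([0.509, -0.147, 0.027], 0.3)]
top lip [([0.72, 0.056, 0.226], 0.67)]
top start_top [([0.57, -0.529, 0.08], 0.63), ([0.572, -0.25, 0.082], 0.57), ([0.707, -0.279, 0.083], 0.48)]
top glue [([0.489, 0.29, 0.11], 0.67)]
top offcut [([0.493, -0.148, 0.032], 0.87)]
top sander [([0.446, 0.191, 0.034], 0.71)]
```

```bash
python3 -c "
from h import *
print(r.finish_job())"
```

```text
the job is handed in; nothing more can be done
None
```

The window is up at the pointer and the button has been pressed fully down. The arm is drawn back, touching nothing, and the job was handed in at about 20 s of the allowed 51 s.

- **Window:** I pushed with the shut fingertips against the lower outer edge of the lip, in three strokes. The tool can only point straight down, so it touched that edge rather than lying flat under the lip. I never pinched the lip or touched its top. The last close view, looking square at the slope, put the underside about 0.4–1.3 mm short of the pointer. The tool's own travel suggested about 1.4 mm short. I left it there, because an overshoot could not have been undone by pushing.
- **Button:** On the grey box, it met the fingers at about z = 0.082 m and stopped hard at 0.076 m, which matches its 6 mm travel. The force reached 24 N there, then I released it.
- **Final checks:**
  - The networks put the total lip travel at about 99 mm (scene camera) and 103 mm (top camera). My early estimates of the travel needed ranged from 95 to 104 mm.
  - The glue, offcut and sander were found within about 6 mm of where they started, which is roughly the networks' accuracy.
  - The pointer looked unmoved in the last close view, taken after the final push.
  - I could not view the final confirmation picture because the 12-picture limit was reached.

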